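# Load the earring board against the sprung stop

## Robot

A 6-joint arm with a two-finger parallel gripper is mounted at the origin on the work surface. World frame = base frame: x ahead of the robot, y to its left, z up, the work surface at z = 0. Lengths are in m, angles in degrees, forces in N, time in s.
With the tool pointing down it reaches from about 0.325 to 0.75 m from the base axis. Payload 7.6 kg.
Tool frame: the origin (TCP) lies at the very end of the fingers, on their centre line; the grasp point (between the pads) lies 19 mm behind it; z points along the fingers, y is the direction in which the jaws open and shut (so a half turn about z gives the same grasp; the last joint's range is limited). The gripper opens to 85 mm and grips with 20 to 120 N. Pads are 22 mm wide; open, the fingers measure 114 mm over their backs; the gripper's body (76 mm by 85 mm) begins 54 mm behind the grasp point. The pads swing forward as they close: fully open they stand 13 mm farther back than shut.
Start: joints at [63.581, 2.991, 80.254, -0, 96.75, -4.028], TCP at [0.2, 0.485, 0.231] pointing down, gripper open.
Joint ranges: [-166.34, 166.34], [-52.06, 124.39], [6.96, 135.62], [-60.46, 240.46], [14.63, 156.25], [-167.68, 167.68]. Speed limits (degrees/s): [147.25, 147.25, 172.46, 180, 180, 180].

## Interface

Orientations are given as a 3x3 rotation matrix whose columns are the frame's x, y, z axes.
In Python, from bench import get_obs, viewer, job gives the robot as it stands.
- The arm moves only by the tool move_arm, never from a script. Its argument "deltas" is a list of rows, each a list of 3 entries, a list of its own where there are three numbers: the shift along the tool's x, y, z each as a share of 0.4 m, from -1 to 1, then the turn about the tool's z as a share of 360 degrees, from -1 to 1, then the opening, from -1 (shut) to 1 (fully open), so that 0 is half open. In form: [[[x, y, z], spin, grip], ...]. A call has 1 to 20 rows; each row shifts and turns the pose as measured when the row begins, along the tool's axes as they then stand; what a row does not reach is not made up. A row lasts 1/8 s, in which the tool goes at most 62.5 mm and 10.7 degrees, less where a joint would pass 70% of its speed; a pose out of reach is approached as far as the arm can. A call with a number of a shift or a turn outside -1 to 1 is refused whole. A call with a gripper value outside its range is refused whole. The fingers move at their own pace and stop on an object; "force" is the grip in N (left out, the last holds). Time passes only in rows, so rows that do not move let the fingers close. It gives the time, the measured TCP pose, the force and the opening at its end, in the units of the state.
- get_obs(): the state, without advancing time (a new reading comes with each control period).
- viewer.read_camera(name): name is "scene" or "top" or "wrist"; returns a dict with "frame" (420x560x3 uint8, blue, green, red), "depth" (420x560 float32, m along the optical axis (not along the pixel's ray), 0 where there is no reading), "fovy" (degrees; the focal length in pixels is half the picture's height over the tangent of half this angle, whatever the lens; pixels are square), "cx", "cy" (the principal point, pixels), "k1" (the pictures are not rectified: a ray, as slopes to the right and down, at radius r is drawn at 1 + k1 r^2 times it, then the intrinsics apply), "rvec" (rotation vector, rad) and "tvec" (3), from world to camera coordinates, as OpenCV has them; the wrist camera has in their place "mount" (4x4, takes a point from camera to tool coordinates, whose origin is the TCP and whose axes are the flange's). Camera axes: x right, y down, z forward; pixel columns grow to the right and rows downward; lengths in m; the calibration is good to about 2 mm. A picture is of the moment at which its call begins: read the wrist's pose just before it.
- job.hand_in(): hands the job in, once; it reports no verdict.
The state is a dict: "time": time; "joint_positions": joint angles; "qd": joint speeds; "joint_efforts": joint torques, N m; "tcp_pos": TCP position; "ee_rot": TCP orientation; "ft_force": force on the tool from outside, world axes, zero at the start; "ft_torque": the same for the moment, N m; "gripper_width": finger opening in m.
Only numpy, scipy, OpenCV 4.12 (cv2) and the standard library are available. Lean on these libraries where they do the work, as an engineer would, in place of code of your own. Each camera call takes 0.05 s, during which the arm holds its last target. There are 200 camera calls.

## Task

Take the tall earring board out of its stand and slide it, long edges upright, down into the slot of the long display foot until it sits on the slot's floor. Then push it along the slot against the sprung plunger until its edge is hard up against the metal stop block, and finish while still holding it pressed there: do not let go, the stallholder will fix it. Leave the other board and everything else on the table where they are.

Things in the scene. Friction and masses are not known exactly. Their poses are not given: they have to be found in the camera images.
- tall_board_mid (a point): Centre of the loose tall plywood earring board: 90 mm wide (x), 8 mm thick (y), 130 mm tall (z, up), 50 to 100 g, same if turned half round. Flat metal studs on its faces are look only, the top 49 mm is bare. It starts upright in one of the stands, lower edge 10 mm, centre 75 mm and top 140 mm above the table (the foot's slot floor has the same height).
- low_board_mid (a point): Centre of the other plywood board: lower and wider, 130 mm wide (x), 8 mm thick (y), 80 mm tall (z). It stands in the other stand and stays there.
- stand_a: One of two equal fixed wooden stands, 140 mm long (x), 60 mm wide (y), 30 mm high, origin at the centre of its underside; an open slot 11 mm wide and 20 mm deep runs along its x axis. Holds the tall board.
- stand_b: The other such stand, holding the low board.
- foot: Long wooden foot, fixed, 240 (x) x 70 mm (y); origin centre of underside. Slot on its centre line along x, 11 mm wide, floor 10 mm and top edges 40 mm above the table; flares to 25 mm in the top 10 mm. Open above from x = -110 (end wall) to +55 mm (stop face); plunger nose at +41. The board enters freely with its centre at x = -60 to -10 mm, is then pushed to +x, and is home with it at +10.
- stop_block: Metal stop block fixed on the +x end of the foot, 65 mm long (x), 50 mm wide (y), its top 92 mm above the table. Origin at the foot of its face on the slot's centre line. Its flat upright face looks along the foot's -x, towards the board, and is the hard stop.
- slot_end (a point): The point where the stop block's face meets the slot's floor, on the slot's centre line, 10 mm above the table; axes as the foot's.
- plunger (a joint): Sprung brass plunger in the stop block's face, 14 mm across, its axis level along the slot, 75 mm above the table. 0 = fully out (nose 14 mm out of the face), grows as it is pushed in along the foot's +x; 0.014 m = nose flush with the face. The spring pushes back with 3 N at 0 and 6.5 N when flush.
- bowl: Wooden bowl, 110 mm across, 45 mm high; origin at the centre of its underside. A bystander.
- small_bowl: Dark wooden bowl, 90 mm across, 40 mm high; origin at the centre of its underside. A bystander.
- bangle: Dark wooden bangle lying flat, 72 mm across, 12 mm high; origin at the centre of its underside. A bystander.
- vase: Brown vase, 96 mm across, 140 mm high; origin at the centre of its underside. A bystander.
- ring_cone: Pale wooden cone for rings, 56 mm across at the foot, 90 mm high; origin at the centre of its underside. A bystander.
- beaker: Grey cup, 68 mm across, 85 mm high; origin at the centre of its underside. A bystander.
- trinket_box: Closed dark wooden box, 70 x 50 x 35 mm; origin at the centre of its underside. A bystander.
There are look-alikes about, which are no part of the job. What is shaped like the part that bears tall_board_mid but red is not meant.

How it is judged:
By the outcome, as a careful person would: the job done as asked, in the order asked, and still so for the second after the job is handed in, while the arm keeps its last pose, push and grip.
It also fails if it takes over 45 s, if anything falls off the work surface, if the arm or the gripper's body presses on something with over 40 N, if the wrist force passes 120 N, or if a joint passes its speed limit or range.

## Working session

There is one attempt and no reset: what is moved stays moved. The work goes in short steps, Python scripts to look and compute and a tool call to move; the robot and the scene stay as the last step left them, time stands still between calls to the robot, and variables do not carry over. Pictures are saved under pics/ and viewed, about 8 in all and at most 12, crops included, and the job is handed in when it is done.

Besides the shell and the picture viewer there is one more tool, called after "Request:" in YAML: its name, and indented under it one key for each argument. move_arm: Moves the arm, as the interface text tells. Shift numbers are shares of 0.4 m and turn numbers shares of 360 degrees, none past 1 either way. Its arguments: {"type":"object","properties":{"deltas":{"type":"array","items":{"type":"array"}},"force":{"type":"number"}},"required":["deltas"]}

```bash
mkdir -p pics; cat > h.py <<'E'
import numpy as np, cv2
from bench import get_obs, viewer, job
def cam(name):
    o=get_obs(); c=viewer.read_camera(name); f=c["frame"].shape[0]/2/np.tan(np.radians(c["fovy"]/2))
    c["K"]=np.array([[f,0,c["cx"]],[0,f,c["cy"]],[0,0,1.]])
    if "mount" in c:
        T=np.eye(4);T[:3,:3]=np.array(o["ee_rot"]).reshape(3,3);T[:3,3]=o["tcp_pos"];c["T"]=T@np.array(c["mount"])
    else:
        T=np.eye(4);T[:3,:3]=cv2.Rodrigues(np.array(c["rvec"],float))[0];T[:3,3]=np.ravel(c["tvec"]);c["T"]=np.linalg.inv(T)
    return c
def rays(c,uv):
    uv=np.array(uv,float).reshape(-1,2); d=(uv-[c["K"][0,2],c["K"][1,2]])/c["K"][0,0]
    n=d.copy()
    for _ in range(20): n=d/(1+c["k1"]*(n**2).sum(1,keepdims=True))
    return np.c_[n,np.ones(len(n))]
def cloud(c):
    h,w=c["depth"].shape; u,v=np.meshgrid(np.arange(w),np.arange(h))
    P=rays(c,np.c_[u.ravel(),v.ravel()])*c["depth"].reshape(-1,1)
    return (P@c["T"][:3,:3].T+c["T"][:3,3]).reshape(h,w,3)
def onz(c,uv,z):
    d=rays(c,uv)@c["T"][:3,:3].T; o=c["T"][:3,3]; return o+d*((z-o[2])/d[:,2:])
E
python3 - <<'E'
from h import *
import pickle
for n in("scene","top"):
    c=cam(n); cv2.imwrite(f"pics/{n}1.png",c["frame"]); pickle.dump(c,open(n+".pkl","wb"))
    print(n,c["fovy"],c["k1"],c["T"].round(3).tolist())
E
```

```text
scene 57.915319970334984 0.016554249332449315 [[0.881, 0.384, -0.277, 0.84], [0.473, -0.695, 0.541, -0.529], [0.015, -0.608, -0.794, 0.887], [0.0, 0.0, 0.0, 1.0]]
top 53.62125537158196 -0.0014355648773697383 [[0.017, -0.993, 0.118, 0.394], [-0.999, -0.02, -0.029, 0.027], [0.031, -0.117, -0.993, 1.128], [0.0, 0.0, 0.0, 1.0]]
```

View pics/scene1.png

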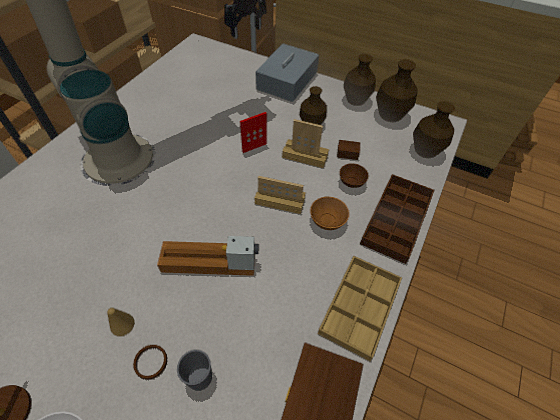

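View pics/top1.png

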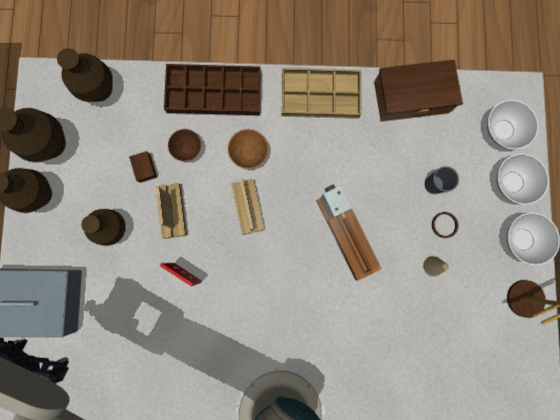

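The tall board stands in the stand at top-view (172,210), with the low board at (249,206). The foot is at (348,235) with its stop block at (335,200), and the red look-alike at (181,272). Next I measure from the depth data.

```bash
python3 - <<'E'
from h import *
import pickle
T=pickle.load(open("top.pkl","rb"));S=pickle.load(open("scene.pkl","rb"))
def rect(P,name):
    r=cv2.minAreaRect((P[:,:2]*1000).astype(np.float32)); print(name,len(P),[np.round(x,1) for x in r],"z",np.median(P[:,2]).round(4), "mean",P.mean(0).round(4))
ct,cs=cloud(T),cloud(S)
def box(X,m,lo,hi): 
    P=X[m[1]:m[3],m[0]:m[2]].reshape(-1,3); return P[(P[:,2]>lo)&(P[:,2]<hi)]
for nm,X,b1,b2,b3 in(("top",ct,(145,170,200,250),(310,170,390,290),(310,170,365,225)),("scene",cs,(270,110,338,172),(140,225,270,285),(215,225,270,280))):
    rect(box(X,b1,.1,.16),nm+" board"); rect(box(X,b1,.132,.16),nm+" boardtop");rect(box(X,b1,.022,.036),nm+" stand")
    rect(box(X,b2,.032,.046),nm+" foottop"); rect(box(X,b3,.086,.1),nm+" block")
rect(box(ct,(225,170,275,240),.06,.1),"low board")
for n,z in(("front",0),):
    print(onz(T,[(172,272),(104,227),(143,166),(184,145)],0.03).round(3))
o=get_obs();print(o["tcp_pos"],o["ee_rot"],o["time"],o["gripper_width"])
E
```

```text
top board 277 [array([516.2, 298.5]), array([89.2,  9.2]), np.float64(9.7)] z 0.1349 mean [0.5158 0.2966 0.1283]
top boardtop 150 [array([516.2, 298.8]), array([89.2,  9. ]), np.float64(9.3)] z 0.1387 mean [0.5158 0.2981 0.1384]
top stand 767 [array([541.5, 307.1]), array([197.5,  81.3]), np.float64(19.3)] z 0.0289 mean [0.5228 0.2945 0.029 ]
top foottop 1448 [array([ 464.9, -174.3]), array([238.8,  70.7]), np.float64(26.7)] z 0.0385 mean [ 0.4352 -0.1883  0.0383]
top block 518 [array([ 548.4, -132.4]), array([76.5, 50.3]), np.float64(25.8)] z 0.0909 mean [ 0.5443 -0.1339  0.0908]
scene board 344 [array([520.3, 297.9]), array([89.5, 16.9]), np.float64(6.9)] z 0.1229 mean [0.5212 0.2951 0.1228]
scene boardtop 113 [array([519.7, 297.9]), array([88.3, 16.9]), np.float64(6.9)] z 0.138 mean [0.5208 0.2959 0.1373]
scene stand 476 [array([511.1, 351.7]), array([142.9, 176.1]), np.float64(9.8)] z 0.0291 mean [0.5246 0.2898 0.0289]
scene foottop 1489 [array([ 466. , -176.2]), array([240.3,  73.3]), np.float64(26.4)] z 0.0394 mean [ 0.4406 -0.1931  0.0389]
scene block 511 [array([ 549.1, -134.5]), array([74.7, 52. ]), np.float64(27.3)] z 0.0915 mean [ 0.5462 -0.1381  0.0915]
low board 189 [array([532.6,  95.1]), array([129.7,   9.4]), np.float64(14.1)] z 0.0883 mean [0.5316 0.0948 0.0869]
[[0.357 0.286 0.03 ]
 [0.471 0.468 0.03 ]
 [0.635 0.377 0.03 ]
 [0.696 0.271 0.03 ]]
[0.19985123 0.48518823 0.23058155] [[-9.24605014e-01  3.80926758e-01 -6.10336593e-04]
 [ 3.80927234e-01  9.24604213e-01 -1.22145013e-03]
 [ 9.90367462e-05 -1.36185275e-03 -9.99999068e-01]] 0.1 0.085258210361676
```

```bash
cat > go.py <<'E'
import sys
from h import *
def go(x,y,z,a):
    o=get_obs();R=np.array(o["ee_rot"]).reshape(3,3);p=np.array(o["tcp_pos"])
    ang=np.degrees(np.arctan2(R[1,0],R[0,0])); s=-((a-ang+90)%180-90)
    print("t",round(o["time"],2),"p",p.round(4),"ang",ang.round(2),"w",round(o["gripper_width"],4),"F",np.round(o["ft_force"],1))
    print("shift shares total",(R.T@(np.array([x,y,z])-p)/.4).round(4),"spin share",round(s/360,4))
if __name__=="__main__": go(*map(float,sys.argv[1:]))
E

```

Request:
move_arm:
  deltas:
    - [[0, 0, 0], -0.0295, 1]
    - [[0, 0, 0], -0.0295, 1]
    - [[0, 0, 0], -0.0295, 1]
    - [[0, 0, 0], 0, 1]
  force: 60

```text
time: 0.6
tcp_pos: [0.1995, 0.4845, 0.2285]
ee_rot: [[-0.985, -0.174, -0.002], [-0.173, 0.985, -0.005], [0.003, -0.004, -1.0]]
ft_force: [1.1, -0.2, -0.0]
gripper_width: 0.0854
```

```bash
python3 go.py .517 .298 .235 9.5
```

```text
t 0.6 p [0.1995 0.4845 0.2285] ang -170.01 w 0.0854 F [ 1.1 -0.2 -0. ]
shift shares total [-0.7008 -0.597  -0.0159] spin share 0.0014
```

Request:
move_arm:
  deltas:
    - [[-0.1, -0.085, -0.003], 0, 1]
    - [[-0.1, -0.085, -0.003], 0, 1]
    - [[-0.1, -0.085, -0.003], 0, 1]
    - [[-0.1, -0.085, -0.003], 0, 1]
    - [[-0.1, -0.085, -0.003], 0, 1]
    - [[-0.1, -0.085, -0.003], 0, 1]
    - [[-0.1, -0.085, -0.003], 0, 1]
    - [[0, 0, 0], 0, 1]

```text
time: 1.6
tcp_pos: [0.5228, 0.2885, 0.2342]
ee_rot: [[-0.99, -0.141, -0.006], [-0.141, 0.99, -0.007], [0.007, -0.006, -1.0]]
ft_force: [0.3, -0.4, 0.2]
gripper_width: 0.0854
```

```bash
python3 go.py .517 .298 .235 9.5; python3 - <<'E'
from h import *
c=cam("wrist");cv2.imwrite("pics/w1.png",c["frame"]);print(c["T"].round(3).tolist())
X=cloud(c).reshape(-1,3);X=X[(abs(X[:,0]-.517)<.07)&(abs(X[:,1]-.298)<.05)&(X[:,2]>.125)&(X[:,2]<.155)]
print(len(X))
if len(X)>20:
    print(X.mean(0),cv2.minAreaRect((X[:,:2]*1000).astype(np.float32)))
E
```

```text
t 1.6 p [0.5228 0.2885 0.2342] ang -171.9 w 0.0854 F [ 0.3 -0.4  0.2]
shift shares total [ 0.011   0.0255 -0.0022] spin share -0.0039
[[-0.14, 0.954, 0.265, 0.454], [0.99, 0.137, 0.031, 0.28], [-0.007, 0.267, -0.964, 0.377], [0.0, 0.0, 0.0, 1.0]]
1602
[0.51429261 0.29887308 0.13945718] ((517.2168579101562, 299.3038330078125), (90.15475463867188, 8.0400390625), 8.982717514038086)
```

View pics/w1.png

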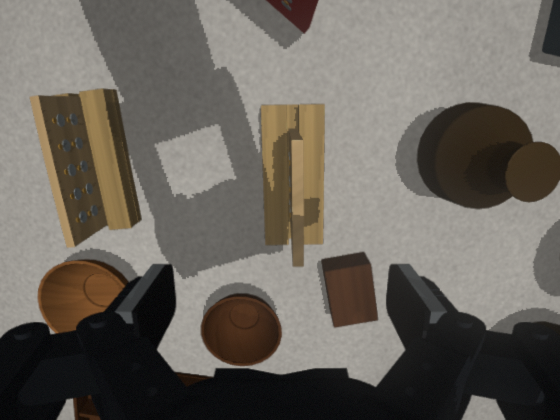

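The wrist view shows the tall board's top edge from (297,140) to (297,265), which puts its centre at (0.517, 0.299), angle 9.0°, and its top at 0.139. Those fit the given sizes, so I centre and descend.

```bash
python3 go.py .517 .2992 .235 9.0
```

```text
t 1.65 p [0.5215 0.2897 0.2343] ang -171.77 w 0.0849 F [-0.5  0.6 -0.1]
shift shares total [ 0.0078  0.025  -0.0017] spin share -0.0021
```

Request:
move_arm:
  deltas:
    - [[0, 0, 0], -0.0025, 1]
    - [[0.011, 0.028, 0], 0, 1]
    - [[0, 0, 0], 0, 1]
    - [[0, 0, 0], 0, 1]

```text
time: 2.15
tcp_pos: [0.5122, 0.3036, 0.2347]
ee_rot: [[-0.987, -0.161, -0.006], [-0.161, 0.987, -0.006], [0.007, -0.005, -1.0]]
ft_force: [0.2, -0.1, -0.6]
gripper_width: 0.0854
```

```bash
python3 go.py .517 .2992 .095 9.0
```

```text
t 2.15 p [0.5122 0.3036 0.2347] ang -170.74 w 0.0854 F [ 0.2 -0.1 -0.6]
shift shares total [-0.0125 -0.0111  0.3493] spin share 0.0007
```

Request:
move_arm:
  deltas:
    - [[-0.0125, -0.011, 0.0], 0, 1]
    - [[0, 0, 0.1], 0, 1]
    - [[0, 0, 0.1], 0, 1]
    - [[0, 0, 0.0], 0, 1]
    - [[0, 0, 0], 0, 1]
    - [[0, 0, 0], 0, 1]

```text
time: 2.9
tcp_pos: [0.5204, 0.2993, 0.1578]
ee_rot: [[-0.987, -0.16, 0.001], [-0.16, 0.987, -0.003], [-0.0, -0.003, -1.0]]
ft_force: [-0.1, -0.2, 0.5]
gripper_width: 0.0856
```

```bash
python3 go.py .517 .2992 .095 9.0
```

```text
t 2.9 p [0.5204 0.2993 0.1578] ang -170.8 w 0.0856 F [-0.1 -0.2  0.5]
shift shares total [0.0084 0.0016 0.1571] spin share 0.0006
```

Request:
move_arm:
  deltas:
    - [[0.004, 0.0, 0.08], 0, 1]
    - [[0.004, 0, 0.075], 0, 1]
    - [[0, 0, 0.0], 0, 1]
    - [[0, 0, 0], 0, 1]

```text
time: 3.4
tcp_pos: [0.521, 0.3004, 0.103]
ee_rot: [[-0.987, -0.16, 0.012], [-0.16, 0.987, 0.003], [-0.013, 0.001, -1.0]]
ft_force: [-0.1, 0.7, 0.3]
gripper_width: 0.0854
```

```bash
python3 go.py .517 .2992 .095 9.0
```

```text
t 3.4 p [0.521  0.3004 0.103 ] ang -170.8 w 0.0854 F [-0.1  0.7  0.3]
shift shares total [ 0.0107 -0.0013  0.02  ] spin share 0.0006
```

Request:
move_arm:
  deltas:
    - [[0.01, -0.002, 0.015], 0, 1]
    - [[0, 0, 0], 0, 1]
    - [[0, 0, 0.0], 0, 1]

```text
time: 3.78
tcp_pos: [0.5184, 0.2995, 0.1001]
ee_rot: [[-0.987, -0.16, 0.017], [-0.16, 0.987, 0.005], [-0.018, 0.002, -1.0]]
ft_force: [0.3, -0.8, 0.3]
gripper_width: 0.0855
```

```bash
python3 go.py .517 .2992 .095 9.0
```

```text
t 3.77 p [0.5184 0.2995 0.1001] ang -170.8 w 0.0855 F [ 0.3 -0.8  0.3]
shift shares total [ 0.0038 -0.0003  0.0126] spin share 0.0006
```

Request:
move_arm:
  deltas:
    - [[0.004, 0, 0.01], 0, -1]
    - [[0, 0, 0], 0, -1]
    - [[0, 0, 0], 0, -1]
    - [[0, 0, 0], 0, -1]
    - [[0, 0, 0], 0, -1]
    - [[0, 0, 0], 0, -1]
    - [[0, 0, 0], 0, -1]
    - [[0, 0, 0], 0, -1]
  force: 60

```text
time: 4.78
tcp_pos: [0.517, 0.2993, 0.0961]
ee_rot: [[-0.987, -0.16, 0.017], [-0.16, 0.987, 0.005], [-0.018, 0.002, -1.0]]
ft_force: [0.4, -0.2, -0.1]
gripper_width: 0.0072
```

```bash
python3 go.py .517 .2992 .25 9.0
```

```text
t 4.78 p [0.517  0.2993 0.0961] ang -170.8 w 0.0072 F [ 0.4 -0.2 -0.1]
shift shares total [-0.007   0.0007 -0.3847] spin share 0.0005
```

Request:
move_arm:
  deltas:
    - [[-0.001, 0, -0.06], 0, -1]
    - [[-0.001, 0, -0.08], 0, -1]
    - [[0, 0, -0.08], 0, -1]
    - [[0, 0, -0.08], 0, -1]
    - [[0, 0, -0.08], 0, -1]
    - [[0, 0, 0], 0, -1]
    - [[0, 0, 0], 0, -1]

```text
time: 5.65
tcp_pos: [0.5138, 0.2981, 0.2482]
ee_rot: [[-0.987, -0.16, 0.011], [-0.16, 0.987, 0.002], [-0.011, 0.001, -1.0]]
ft_force: [-0.4, -0.1, 0.0]
gripper_width: 0.007
```

```bash
python3 go.py .434 -.191 .235 26.6
```

```text
t 5.65 p [0.5138 0.2981 0.2482] ang -170.8 w 0.007 F [-0.4 -0.1  0. ]
shift shares total [ 0.3929 -1.1752  0.0282] spin share -0.0483
```

Request:
move_arm:
  deltas:
    - [[0.039, -0.117, 0], 0, -1]
    - [[0.039, -0.117, 0], 0, -1]
    - [[0.039, -0.117, 0], 0, -1]
    - [[0.039, -0.117, 0], 0, -1]
    - [[0.039, -0.117, 0], 0, -1]
    - [[0.039, -0.117, 0], 0, -1]
    - [[0.039, -0.117, 0], 0, -1]
    - [[0.039, -0.117, 0], 0, -1]
    - [[0.039, -0.117, 0], 0, -1]
    - [[0.039, -0.117, 0], 0, -1]
    - [[0, 0, 0], -0.024, -1]
    - [[0, 0, 0], -0.024, -1]
    - [[0, 0, 0], 0, -1]
    - [[0, 0, 0], 0, -1]

```text
time: 7.4
tcp_pos: [0.424, -0.2031, 0.2214]
ee_rot: [[-0.893, -0.449, -0.026], [-0.45, 0.893, 0.008], [0.02, 0.019, -1.0]]
ft_force: [-0.2, 0.1, -0.9]
gripper_width: 0.007
```

```bash
python3 go.py .434 -.191 .2 26.6
```

```text
t 7.4 p [ 0.424  -0.2031  0.2214] ang -153.26 w 0.007 F [-0.2  0.1 -0.9]
shift shares total [-0.037   0.0149  0.053 ] spin share 0.0004
```

Request:
move_arm:
  deltas:
    - [[-0.037, 0.015, 0.0], 0, -1]
    - [[0, 0, 0.0], 0, -1]
    - [[0, 0, 0.04], 0, -1]
    - [[0, 0, 0.0], 0, -1]
    - [[0, 0, 0], 0, -1]

```text
time: 8.02
tcp_pos: [0.4348, -0.1891, 0.2031]
ee_rot: [[-0.894, -0.448, -0.027], [-0.448, 0.894, 0.009], [0.021, 0.02, -1.0]]
ft_force: [-0.3, -0.7, -0.8]
gripper_width: 0.0074
```

```bash
cat > look.py <<'E'
import sys
from h import *
o=get_obs(); c=cam("wrist");cv2.imwrite(sys.argv[1],c["frame"])
X=cloud(c).reshape(-1,3);X=X[c["depth"].ravel()>0.02]
e=np.array([np.cos(np.radians(26.6)),np.sin(np.radians(26.6))]);n=np.array([-e[1],e[0]]);C=np.array([.465,-.175])
q=X[:,:2]-C; s=q@e; t=q@n; z=X[:,2]
m=(z>.035)&(z<.045)&(abs(t)<.06)&(s>-.14)&(s<.02)
print("foot top",m.sum(),"s",np.percentile(s[m],[0,1,99]).round(4))
for lo in np.arange(-.11,.05,.03):
    k=m&(s>lo)&(s<lo+.03)
    if k.sum()>50:
        tk=np.sort(t[k]);g=np.argmax(np.diff(tk)*(abs(tk[:-1])<.02)); print("s %.3f"%(lo+.015),"outer",tk[[0,-1]].round(4),"gap",tk[[g,g+1]].round(4))
p=np.array(o["tcp_pos"]);print("tcp s,t",(p[:2]-C)@e,(p[:2]-C)@n,p[2])
b=p[2]
m=(abs(t-(p[:2]-C)@n)<.02)&(z>b-.09)&(z<b+.04)&(z>.055)&(abs(s-(p[:2]-C)@e)<.06)
for lo in np.arange(b-.09,b+.04,.02):
    k=m&(z>lo)&(z<lo+.02)
    if k.sum()>10: print("board z %.3f"%(lo+.01),k.sum(),"t",np.percentile(t[k],[2,50,98]).round(4),"s",np.percentile(s[k],[2,50,98]).round(4))
print("R",np.array(o["ee_rot"]).round(3).tolist())
E
python3 go.py .434 -.191 .2 26.6; python3 look.py pics/w2.png
```

```text
t 8.03 p [ 0.4348 -0.1891  0.2031] ang -153.38 w 0.0074 F [-0.3 -0.7 -0.8]
shift shares total [ 0.0038 -0.0034  0.0077] spin share 0.0001
foot top 9231 s [-0.1185 -0.1176  0.0181]
s -0.095 outer [-0.0342  0.0364] gap [0.0071 0.008 ]
s -0.065 outer [-0.0342  0.0362] gap [-0.0073  0.0099]
s -0.035 outer [-0.0341  0.0361] gap [-0.0077  0.014 ]
s -0.005 outer [-0.0342  0.0359] gap [-0.0079  0.0178]
s 0.025 outer [-0.0336  0.0355] gap [-0.0082  0.018 ]
tcp s,t -0.033285146908721266 0.0008719285512391516 0.20306406881015915
board z 0.123 39 t [-0.0005  0.0031  0.007 ] s [-0.0807 -0.0804 -0.0801]
board z 0.143 70 t [-0.0006  0.0029  0.0067] s [-0.0802 -0.0798 -0.0794]
board z 0.163 96 t [-0.0011  0.0027  0.0063] s [-0.0794 -0.079  -0.0785]
board z 0.183 134 t [-0.0016  0.0022  0.006 ] s [-0.0786 -0.0782 -0.0778]
board z 0.203 448 t [-0.0135  0.0016  0.0168] s [-0.0778 -0.0449 -0.0403]
board z 0.223 1763 t [-0.0153  0.0014  0.0182] s [-0.0769 -0.0441 -0.0401]
board z 0.243 1101 t [-0.0106  0.0011  0.0123] s [-0.0763 -0.0443 -0.0233]
R [[-0.894, -0.448, -0.027], [-0.448, 0.894, 0.009], [0.021, 0.02, -1.0]]
```

View pics/w2.png

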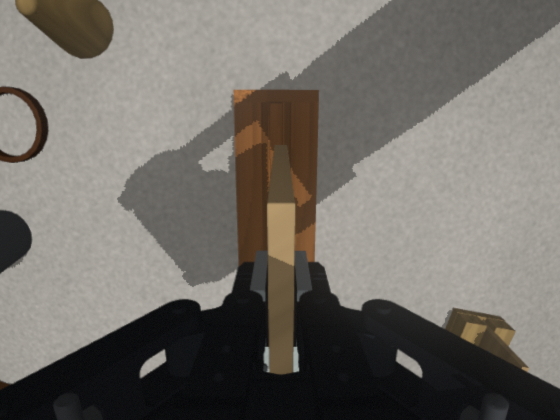

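The board is held over the foot at pixel (280,205). Its bottom edge is about 2 mm to +t of the slot line, it tilts 2° along the slot and 1° across it, and the foot centre is at t=+1.0 mm. I shift and descend partway.

Request:
move_arm:
  deltas:
    - [[0, -0.005, 0.05], 0, -1]
    - [[0, 0, 0.06], 0, -1]
    - [[0, 0, 0.04], 0, -1]
    - [[0, 0, 0.0], 0, -1]
    - [[0, 0, 0], 0, -1]

```text
time: 8.7
tcp_pos: [0.4349, -0.1914, 0.1436]
ee_rot: [[-0.894, -0.447, -0.024], [-0.447, 0.895, 0.007], [0.018, 0.017, -1.0]]
ft_force: [0.3, -1.3, -0.8]
gripper_width: 0.0075
```

```bash
python3 go.py .434 -.191 .096 26.6; python3 look.py pics/w3.png
```

```text
t 8.7 p [ 0.4349 -0.1914  0.1436] ang -153.45 w 0.0075 F [ 0.3 -1.3 -0.8]
shift shares total [-0.0008 -0.      0.1191] spin share -0.0001
foot top 13314 s [-0.119  -0.1183  0.0058]
s -0.095 outer [-0.0341  0.0364] gap [0.0006 0.0013]
s -0.065 outer [-0.034   0.0363] gap [-0.0073  0.0096]
s -0.035 outer [-0.0341  0.0361] gap [-0.0081  0.0104]
s -0.005 outer [-0.0341  0.0362] gap [-0.0091  0.0119]
tcp s,t -0.034313115405378763 -0.0012105335708222655 0.14362354459714433
board z 0.064 39 t [-0.0028  0.0008  0.0045] s [-0.0816 -0.0813 -0.0811]
board z 0.084 70 t [-0.0028  0.0007  0.0046] s [-0.0811 -0.0807 -0.0803]
board z 0.104 98 t [-0.0033  0.0004  0.0041] s [-0.0803 -0.0799 -0.0795]
board z 0.124 133 t [-0.0037  0.0001  0.0038] s [-0.0796 -0.0791 -0.0788]
board z 0.144 445 t [-0.0157 -0.0004  0.0148] s [-0.0788 -0.046  -0.0413]
board z 0.164 1764 t [-0.0173 -0.0005  0.0162] s [-0.078  -0.0452 -0.0412]
board z 0.184 1111 t [-0.0121 -0.0009  0.0093] s [-0.0774 -0.0454 -0.0245]
R [[-0.894, -0.447, -0.024], [-0.447, 0.895, 0.007], [0.018, 0.017, -1.0]]
```

Request:
move_arm:
  deltas:
    - [[0, 0, 0.04], 0, -1]
    - [[0, 0, 0.03], 0, -1]
    - [[0, 0, 0.02], 0, -1]
    - [[0, 0, 0.0], 0, -1]

```text
time: 9.25
tcp_pos: [0.4341, -0.1912, 0.1055]
ee_rot: [[-0.894, -0.447, -0.023], [-0.447, 0.895, 0.006], [0.018, 0.016, -1.0]]
ft_force: [-0.3, 0.6, -0.6]
gripper_width: 0.0073
```

```bash
python3 go.py .434 -.191 .096 26.6
```

```text
t 9.25 p [ 0.4341 -0.1912  0.1055] ang -153.44 w 0.0073 F [-0.3  0.6 -0.6]
shift shares total [-0.0006  0.0002  0.0238] spin share -0.0001
```

Request:
move_arm:
  deltas:
    - [[0, 0, 0.018], 0, -1]
    - [[0, 0, 0.01], 0, -1]
    - [[0, 0, 0.01], 0, -1]
    - [[0, 0, 0.01], 0, -1]

```text
time: 9.75
tcp_pos: [0.4353, -0.1931, 0.0971]
ee_rot: [[-0.894, -0.447, -0.018], [-0.447, 0.895, 0.002], [0.016, 0.01, -1.0]]
ft_force: [-13.5, 5.3, 27.3]
gripper_width: 0.0075
```

```bash
python3 go.py .434 -.191 .096 26.6
```

```text
t 9.75 p [ 0.4353 -0.1931  0.0971] ang -153.45 w 0.0075 F [-13.5   5.3  27.3]
shift shares total [0.0005 0.006  0.0028] spin share -0.0001
```

Contact with the floor reads 27 N. I'll regrip so the board settles flat in the slot.

Request:
move_arm:
  deltas:
    - [[0, 0.002, -0.006], 0, -1]
    - [[0, 0, 0], 0, -0.5]
    - [[0, 0, 0], 0, -0.5]
    - [[0, 0, 0], 0, -0.5]
    - [[0, 0, 0], 0, -0.5]

```text
time: 10.38
tcp_pos: [0.4352, -0.1924, 0.0995]
ee_rot: [[-0.894, -0.447, -0.017], [-0.447, 0.895, 0.001], [0.015, 0.009, -1.0]]
ft_force: [0.0, -0.2, 0.0]
gripper_width: 0.0217
```

```bash
python3 go.py .434 -.191 .096 26.6; python3 look.py pics/w4.png
```

```text
t 10.38 p [ 0.4352 -0.1924  0.0995] ang -153.44 w 0.0217 F [ 0.  -0.2  0. ]
shift shares total [0.0009 0.0045 0.0088] spin share -0.0001
foot top 17910 s [-0.1191 -0.1184  0.0143]
s -0.095 outer [-0.0341  0.0366] gap [0.0083 0.0089]
s -0.065 outer [-0.034   0.0364] gap [-0.0072  0.0095]
s -0.035 outer [-0.0341  0.0363] gap [-0.007   0.0098]
s -0.005 outer [-0.0341  0.0362] gap [-0.0079  0.0097]
s 0.025 outer [-0.0171  0.0154] gap [-0.0082  0.0097]
tcp s,t -0.034480741727635544 -0.002245417736440534 0.09949101969780605
board z 0.059 54 t [-0.004  -0.0003  0.0035] s [-0.0814 -0.0813 -0.081 ]
board z 0.079 101 t [-0.004  -0.0003  0.0036] s [-0.0814 -0.0812 -0.081 ]
board z 0.099 543 t [-0.0212 -0.001   0.0155] s [-0.0814 -0.0459 -0.0259]
board z 0.119 1700 t [-0.0217 -0.0019  0.0173] s [-0.0813 -0.0456 -0.0256]
board z 0.139 3294 t [-0.0173 -0.0004  0.0144] s [-0.0812 -0.0452 -0.0181]
R [[-0.894, -0.447, -0.017], [-0.447, 0.895, 0.001], [0.015, 0.009, -1.0]]
```

The board now stands upright on the floor, with its end edge vertical at s=-81.3 mm at every height. I centre the jaws and regrip harder.

Request:
move_arm:
  deltas:
    - [[0, 0.005, 0.012], 0, -0.5]
    - [[0, 0, 0], 0, -0.5]
    - [[0, 0, 0], 0, -1]
    - [[0, 0, 0], 0, -1]
    - [[0, 0, 0], 0, -1]
    - [[0, 0, 0], 0, -1]
  force: 90

```text
time: 11.18
tcp_pos: [0.4342, -0.1907, 0.0943]
ee_rot: [[-0.894, -0.447, -0.017], [-0.447, 0.895, 0.001], [0.015, 0.008, -1.0]]
ft_force: [-0.1, -0.2, -0.3]
gripper_width: 0.0072
```

```bash
python3 go.py .4741 -.1697 .095 26.5
```

```text
t 11.18 p [ 0.4342 -0.1907  0.0943] ang -153.44 w 0.0072 F [-0.1 -0.2 -0.3]
shift shares total [-0.1127  0.0023 -0.0034] spin share 0.0002
```

Request:
move_arm:
  deltas:
    - [[-0.025, 0.001, -0.001], 0, -1]
    - [[-0.025, 0, -0.0005], 0, -1]
    - [[-0.025, 0, -0.0005], 0, -1]
    - [[0, 0, 0], 0, -1]

```text
time: 11.68
tcp_pos: [0.4629, -0.1755, 0.0943]
ee_rot: [[-0.894, -0.447, -0.017], [-0.447, 0.894, 0.002], [0.015, 0.009, -1.0]]
ft_force: [0.2, -0.6, -0.5]
gripper_width: 0.0068
```

```bash
python3 go.py .4741 -.1697 .095 26.5
```

```text
t 11.68 p [ 0.4629 -0.1755  0.0943] ang -153.42 w 0.0068 F [ 0.2 -0.6 -0.5]
shift shares total [-0.0315  0.0005 -0.0021] spin share 0.0002
```

Request:
move_arm:
  deltas:
    - [[-0.015, 0, 0], 0, -1]
    - [[-0.012, 0, 0], 0, -1]
    - [[-0.01, 0, 0], 0, -1]
    - [[-0.01, 0, 0], 0, -1]

```text
time: 12.18
tcp_pos: [0.4766, -0.1689, 0.0947]
ee_rot: [[-0.895, -0.446, -0.028], [-0.446, 0.895, -0.002], [0.026, 0.01, -1.0]]
ft_force: [-20.6, -7.2, 12.1]
gripper_width: 0.0071
```

```bash
python3 go.py .4741 -.1697 .095 26.5
```

```text
t 12.18 p [ 0.4766 -0.1689  0.0947] ang -153.51 w 0.0071 F [-20.6  -7.2  12.1]
shift shares total [ 0.0065  0.0011 -0.0005] spin share -0.0
```

```bash
python3 look.py pics/w5.png; python3 go.py .4741 -.1697 .095 26.5; python3 - <<'E'
from h import *
c=cam("scene");f=c["frame"][215:290,140:280];cv2.imwrite("pics/s5.png",cv2.resize(f,None,fx=5,fy=5,interpolation=cv2.INTER_CUBIC))
E
```

```text
foot top 23571 s [-0.1112 -0.1102  0.0183]
s -0.095 outer [-0.034   0.0365] gap [0.0004 0.0009]
s -0.065 outer [-0.0338  0.0367] gap [-0.007   0.0094]
s -0.035 outer [-0.0341  0.0363] gap [-0.0072 -0.0022]
s -0.005 outer [-0.0341  0.0363] gap [-0.0072  0.0096]
s 0.025 outer [-0.0342  0.036 ] gap [-0.0079  0.0103]
tcp s,t 0.013112126359934912 0.00021749860515390927 0.09471483778444617
board z 0.055 38 t [-0.0021  0.0015  0.0051] s [-0.0343 -0.0341 -0.0339]
board z 0.075 100 t [-0.0024  0.0014  0.0051] s [-0.0341 -0.0339 -0.0336]
board z 0.095 599 t [-0.0138  0.0007  0.0158] s [-0.0338  0.0055  0.0665]
board z 0.115 1654 t [-0.0156  0.0014  0.0176] s [-0.0335  0.0026  0.0065]
board z 0.135 998 t [-0.0096  0.0006  0.0112] s [-0.0333  0.0024  0.0226]
R [[-0.895, -0.446, -0.028], [-0.446, 0.895, -0.002], [0.026, 0.01, -1.0]]
t 12.22 p [ 0.4766 -0.169   0.0948] ang -153.52 w 0.0071 F [-13.2  -4.2   7.4]
shift shares total [ 0.0063  0.0012 -0.0003] spin share -0.0001
```

View pics/s5.png

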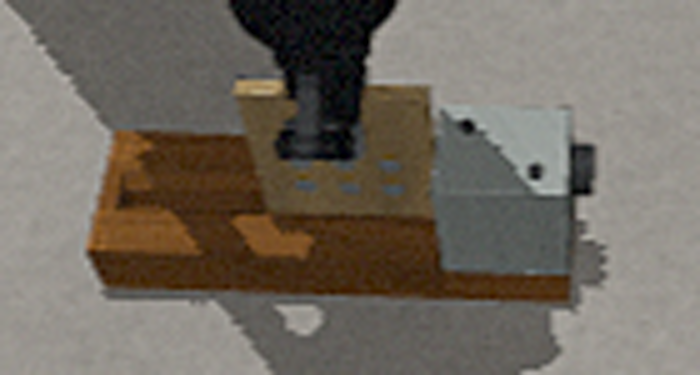

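The scene crop shows the board's edge at the block face (435,150). By the depth data, though, it leans about 0.6° toward the block, because the tool tilted as the push built up over several rows. I'll back off to the plunger, release so it settles flat, grip lower, and push home in one row.

Request:
move_arm:
  deltas:
    - [[0.02, 0, -0.002], 0, -1]
    - [[0.02, 0, 0], 0, -1]
    - [[0, 0, 0], 0, -0.6]
    - [[0, 0, 0], 0, -0.6]
    - [[0, 0, 0], 0, -0.6]

```text
time: 12.9
tcp_pos: [0.462, -0.1763, 0.0957]
ee_rot: [[-0.895, -0.445, -0.028], [-0.445, 0.895, -0.002], [0.026, 0.011, -1.0]]
ft_force: [0.2, 0.4, -0.9]
gripper_width: 0.0172
```

```bash
python3 go.py .4741 -.1697 .081 26.5;python3 look.py pics/w6.png
```

```text
t 12.9 p [ 0.462  -0.1763  0.0957] ang -153.56 w 0.0172 F [ 0.2  0.4 -0.9]
shift shares total [-0.0355  0.0009  0.0359] spin share -0.0002
foot top 23099 s [-0.1191 -0.1181  0.0138]
s -0.095 outer [-0.0341  0.0365] gap [0.0004 0.0009]
s -0.065 outer [-0.0341  0.0366] gap [-0.0072 -0.0016]
s -0.035 outer [-0.0341  0.0363] gap [-0.0075  0.0102]
s -0.005 outer [-0.0342  0.0363] gap [-0.0073  0.0125]
s 0.025 outer [-0.034   0.0361] gap [-0.0076  0.0127]
tcp s,t -0.003301511601858535 0.00019572971986074717 0.0957268901529456
board z 0.056 237 t [-0.0126 -0.0065  0.0151] s [-0.0532  0.0558  0.0566]
board z 0.076 994 t [-0.0151 -0.0043  0.0179] s [-0.0532  0.0558  0.0566]
board z 0.096 534 t [-0.0185  0.0012  0.0192] s [-0.0532 -0.0145  0.0068]
board z 0.116 1838 t [-0.0192 -0.      0.0196] s [-0.0532 -0.014   0.0053]
board z 0.136 1509 t [-0.0141  0.0021  0.0155] s [-0.0531 -0.0117  0.0069]
R [[-0.895, -0.445, -0.028], [-0.445, 0.895, -0.002], [0.026, 0.011, -1.0]]
```

Request:
move_arm:
  deltas:
    - [[0.012, 0.002, 0.036], 0, -0.6]
    - [[0, 0, 0], 0, -0.6]
    - [[0, 0, 0], 0, -1]
    - [[0, 0, 0], 0, -1]
    - [[0, 0, 0], 0, -1]
    - [[0, 0, 0], 0, -1]
  force: 100

```text
time: 13.7
tcp_pos: [0.4571, -0.1779, 0.0807]
ee_rot: [[-0.895, -0.445, -0.027], [-0.445, 0.895, -0.003], [0.026, 0.01, -1.0]]
ft_force: [0.0, -0.7, -0.5]
gripper_width: 0.0071
```

```bash
python3 go.py .4741 -.1697 .081 26.5
```

```text
t 13.7 p [ 0.4571 -0.1779  0.0807] ang -153.54 w 0.0071 F [ 0.  -0.7 -0.5]
shift shares total [-0.0472 -0.0007 -0.0019] spin share -0.0001
```

Request:
move_arm:
  deltas:
    - [[-0.06, 0, 0.001], 0, -1]

```text
time: 13.82
tcp_pos: [0.477, -0.1695, 0.0821]
ee_rot: [[-0.896, -0.444, -0.031], [-0.444, 0.896, -0.007], [0.031, 0.008, -0.999]]
ft_force: [-23.9, -8.8, 44.5]
gripper_width: 0.0065
```

```bash
for i in 1 2 3 ; do python3 -c "from h import *;cam('top')"; done; python3 go.py .4741 -.1697 .081 26.5;python3 look.py pics/w7.png;  python3 go.py .4741 -.1697 .081 26.5
```

```text
t 13.97 p [ 0.4775 -0.1694  0.0824] ang -153.56 w 0.0067 F [-16.6  -5.6  19.3]
shift shares total [0.0079 0.003  0.0037] spin share -0.0002
foot top 25437 s [-0.1082 -0.1062  0.0183]
s -0.095 outer [-0.034   0.0366] gap [-0.0069  0.0094]
s -0.065 outer [-0.034   0.0364] gap [-0.0073  0.0089]
s -0.035 outer [-0.0341  0.0365] gap [-0.0076 -0.0024]
s -0.005 outer [-0.0342  0.0364] gap [-0.007   0.0092]
s 0.025 outer [-0.0341  0.0362] gap [-0.0084  0.011 ]
tcp s,t 0.01372251469944613 -0.0005546568427572854 0.08237790612333162
board z 0.062 126 t [-0.0027  0.001   0.0048] s [-0.0377 -0.0368 -0.0361]
board z 0.082 491 t [-0.0145  0.0004  0.0152] s [-0.0359  0.0023  0.0568]
board z 0.102 1612 t [-0.0163  0.0003  0.0169] s [-0.0339  0.0035  0.0072]
board z 0.122 708 t [-0.0131 -0.0004  0.0136] s [-0.0323  0.0027  0.0079]
R [[-0.895, -0.445, -0.031], [-0.445, 0.895, -0.008], [0.031, 0.007, -0.999]]
t 14.03 p [ 0.4774 -0.1694  0.0824] ang -153.58 w 0.0072 F [-15.5  -5.8  19.7]
shift shares total [0.0077 0.003  0.0037] spin share -0.0002
```

The single-row push slanted downward, so the floor held the lower corner and the board turned about 4.5° in the pads. I'll back off, resettle, and push with the slope compensated.

Request:
move_arm:
  deltas:
    - [[0.02, 0, -0.006], 0, -1]
    - [[0.025, 0, 0], 0, -1]
    - [[0, 0, 0], 0, -0.6]
    - [[0, 0, 0], 0, -0.6]
    - [[0, 0, 0], 0, -0.6]
    - [[0, 0, 0], 0, -0.6]

```text
time: 14.78
tcp_pos: [0.4603, -0.1777, 0.085]
ee_rot: [[-0.895, -0.445, -0.032], [-0.445, 0.896, -0.007], [0.032, 0.008, -0.999]]
ft_force: [0.4, 0.4, 0.6]
gripper_width: 0.0166
```

```bash
python3 go.py .4741 -.1697 .082 26.5;python3 look.py pics/w8.png
```

```text
t 14.78 p [ 0.4603 -0.1777  0.085 ] ang -153.59 w 0.0166 F [0.4 0.4 0.6]
shift shares total [-0.04    0.0025  0.0063] spin share -0.0003
foot top 24281 s [-0.1195 -0.1184  0.0092]
s -0.095 outer [-0.034   0.0366] gap [0.0002 0.0007]
s -0.065 outer [-0.034   0.0366] gap [-0.0074 -0.0011]
s -0.035 outer [-0.0342  0.0364] gap [-0.0072  0.0137]
s -0.005 outer [-0.0343  0.0363] gap [-0.0075  0.0134]
s 0.025 outer [-0.0342  0.0362] gap [-0.008   0.0307]
tcp s,t -0.005397714310175534 -0.00031854804519094754 0.08502646403042442
board z 0.065 101 t [-0.0058 -0.0015  0.0056] s [-0.0625 -0.0623  0.0458]
board z 0.085 561 t [-0.0187 -0.0035  0.0183] s [-0.0624 -0.0166  0.0498]
board z 0.105 1752 t [-0.0198 -0.0079  0.0191] s [-0.0624 -0.0158  0.0035]
board z 0.125 1461 t [-0.0145  0.0029  0.0152] s [-0.0623 -0.013   0.005 ]
R [[-0.895, -0.445, -0.032], [-0.445, 0.896, -0.007], [0.032, 0.008, -0.999]]
```

Request:
move_arm:
  deltas:
    - [[0.03, 0.003, 0.008], 0, -0.6]
    - [[0, 0, 0], 0, -0.6]
    - [[0, 0, 0], 0, -1]
    - [[0, 0, 0], 0, -1]
    - [[0, 0, 0], 0, -1]
    - [[0, 0, 0], 0, -1]
    - [[0, 0, -0.002], 0, -1]
    - [[-0.03, 0, -0.001], 0, -1]
    - [[0, 0, 0], 0, -1]
  force: 120

```text
time: 15.95
tcp_pos: [0.4597, -0.1765, 0.0827]
ee_rot: [[-0.895, -0.445, -0.032], [-0.445, 0.896, -0.007], [0.032, 0.008, -0.999]]
ft_force: [0.2, -0.2, -1.1]
gripper_width: 0.0068
```

```bash
python3 look.py pics/w9.png | grep -v out; python3 go.py .4741 -.1697 .082 26.5
```

```text
foot top 26106 s [-0.1192 -0.1182  0.015 ]
tcp s,t -0.00535771876602087 0.0010482327966208555 0.08272976904618586
board z 0.063 88 t [-0.0015  0.0022  0.006 ] s [-0.0497 -0.0495 -0.0493]
board z 0.083 387 t [-0.0128  0.0009  0.017 ] s [-0.0497 -0.0168  0.0478]
board z 0.103 1540 t [-0.0146  0.0019  0.0184] s [-0.0496 -0.013  -0.0119]
board z 0.123 655 t [-0.0117  0.0015  0.0154] s [-0.0497 -0.0162  0.001 ]
R [[-0.895, -0.445, -0.032], [-0.445, 0.896, -0.007], [0.032, 0.008, -0.999]]
t 16.0 p [ 0.4594 -0.1766  0.0827] ang -153.59 w 0.0063 F [ 0.5 -0.5 -1. ]
shift shares total [-0.0406 -0.0008  0.0004] spin share -0.0003
```

Request:
move_arm:
  deltas:
    - [[-0.046, 0, -0.0015], 0, -1]

```text
time: 16.12
tcp_pos: [0.4743, -0.1693, 0.0826]
ee_rot: [[-0.895, -0.444, -0.037], [-0.444, 0.896, -0.009], [0.037, 0.008, -0.999]]
ft_force: [-72.2, -33.3, 37.8]
gripper_width: 0.0065
```

```bash
python3 -c "from h import *;cam('top');cam('top')"; python3 look.py pics/w10.png|grep -v out; python3 go.py .4741 -.1697 .082 26.5
```

```text
foot top 26087 s [-0.1116 -0.1104  0.0181]
tcp s,t 0.01045330031681677 0.0008673342567089785 0.08255472378517813
board z 0.063 90 t [-0.0055  0.002   0.0059] s [-0.0341 -0.0339  0.056 ]
board z 0.083 452 t [-0.0131  0.0019  0.0168] s [-0.034  -0.0007  0.0564]
board z 0.103 1559 t [-0.0148  0.002   0.0182] s [-0.0337  0.0029  0.0041]
board z 0.123 641 t [-0.0114  0.0017  0.0148] s [-0.0337 -0.0002  0.0047]
R [[-0.895, -0.444, -0.04], [-0.444, 0.896, -0.01], [0.04, 0.009, -0.999]]
t 16.27 p [ 0.474  -0.1696  0.0825] ang -153.62 w 0.0065 F [-11.6  -5.    4.9]
shift shares total [-0.0002 -0.0005  0.0013] spin share -0.0003
```

```bash
cat >> look.py <<'E'
ts=(p[:2]-C)@e
k=(abs(t-.0015)<.003)&(z>.13)&(z<.146)&(s>ts-.043)&(s<ts-.025)
if k.sum()>10: print("top edge z",np.median(z[k]).round(5),"slope",np.polyfit(s[k],z[k],1)[0].round(4),k.sum())
k=(abs(t-.0015)<.006)&(z>.045)&(z<.136)&(abs(s-(ts-.044))<.004)
print("end-edge slope ds/dz",np.polyfit(z[k],s[k],1).round(4),k.sum())
E
python3 look.py pics/w11.png|tail -2; python3 - <<'E'
from h import *
exec(open("go.py").read().split("if __name")[0]); go(.474,-.1697,.082,26.5)
E
```

```text
top edge z 0.1404 slope -0.0052 1581
end-edge slope ds/dz [ 0.0081 -0.0345] 946
t 16.32 p [ 0.4739 -0.1695  0.0825] ang -153.62 w 0.0065 F [-10.9  -5.    4.7]
shift shares total [ 0.     -0.0005  0.0013] spin share -0.0003
```

Request:
move_arm:
  deltas:
    - [[-0.008, 0, 0.004], 0, -1]

```text
time: 16.45
tcp_pos: [0.474, -0.1698, 0.0823]
ee_rot: [[-0.895, -0.443, -0.046], [-0.443, 0.896, -0.012], [0.046, 0.009, -0.999]]
ft_force: [-28.6, -5.5, 26.7]
gripper_width: 0.0067
```

```bash
python3 -c "from h import *;cam('top');cam('top')"; python3 look.py pics/w12.png|grep -v out; python3 go.py .4741 -.1697 .082 26.5
```

```text
foot top 26233 s [-0.1123 -0.1108  0.0179]
tcp s,t 0.01039335245078993 0.0005962727131520534 0.08238021751704246
board z 0.062 87 t [-0.0019  0.0018  0.0056] s [-0.0341 -0.0339 -0.0088]
board z 0.082 434 t [-0.0133  0.0016  0.0161] s [-0.0339 -0.0007  0.0565]
board z 0.102 1532 t [-0.015   0.0019  0.0179] s [-0.0337  0.0031  0.0042]
board z 0.122 652 t [-0.0117  0.0023  0.0148] s [-0.0336  0.      0.0168]
R [[-0.895, -0.443, -0.046], [-0.443, 0.897, -0.012], [0.046, 0.01, -0.999]]
top edge z 0.14031 slope -0.0068 1569
end-edge slope ds/dz [ 0.0088 -0.0344] 894
t 16.6 p [ 0.474  -0.1698  0.0824] ang -153.68 w 0.0064 F [-23.7  -4.9  17.7]
shift shares total [-0.0004  0.0001  0.0009] spin share -0.0005
```

The board is at the stop, with about 0.45° of lean left. Easing the grip while pressing down and forward should let it turn flush.

Request:
move_arm:
  deltas:
    - [[-0.006, 0, 0.005], 0, -1]
    - [[-0.006, 0, 0.005], 0, -1]
  force: 45

```text
time: 16.85
tcp_pos: [0.474, -0.17, 0.0826]
ee_rot: [[-0.896, -0.442, -0.056], [-0.441, 0.897, -0.015], [0.056, 0.011, -0.998]]
ft_force: [-22.8, -0.7, 22.2]
gripper_width: 0.0068
```

```bash
python3 -c "from h import *;cam('top');cam('top')"; python3 look.py pics/w13.png|grep -v out; python3 go.py .4741 -.1697 .082 26.5
```

```text
foot top 26291 s [-0.1134 -0.1119  0.018 ]
tcp s,t 0.010254667106442027 0.0004932359247145585 0.08260293985089742
board z 0.063 87 t [-0.0059  0.0017  0.0084] s [-0.0343 -0.034   0.0558]
board z 0.083 428 t [-0.0134  0.0016  0.0161] s [-0.0339 -0.0007  0.0564]
board z 0.103 1511 t [-0.0152  0.0017  0.0178] s [-0.0336  0.0031  0.0043]
board z 0.123 664 t [-0.0111  0.0029  0.0152] s [-0.0334  0.0003  0.017 ]
R [[-0.895, -0.442, -0.056], [-0.441, 0.897, -0.015], [0.057, 0.011, -0.998]]
top edge z 0.14073 slope -0.0107 1571
end-edge slope ds/dz [ 0.0151 -0.035 ] 860
t 17.0 p [ 0.474  -0.1699  0.0826] ang -153.75 w 0.0066 F [-22.7  -1.2  21.9]
shift shares total [-0.0006  0.0004  0.0015] spin share -0.0007
```

Pressing down makes the tool tilt further. The floor friction can work the other way: I'll back off, resettle and regrip, then drag the board backward on the floor so its bottom leads toward the stop. The forward push then squares it up.

Request:
move_arm:
  deltas:
    - [[0.02, 0, -0.008], 0, -1]
    - [[0.03, 0, 0], 0, -1]
    - [[0, 0, 0], 0, -1]
    - [[0, 0, 0], 0, -0.6]
    - [[0, 0, 0], 0, -0.6]
    - [[0, 0, 0], 0, -0.6]
    - [[0, 0, 0], 0, -0.6]

```text
time: 17.88
tcp_pos: [0.4553, -0.1791, 0.0869]
ee_rot: [[-0.895, -0.442, -0.056], [-0.442, 0.897, -0.015], [0.057, 0.011, -0.998]]
ft_force: [-1.3, -0.8, 0.1]
gripper_width: 0.0176
```

```bash
python3 look.py pics/w14.png|grep -v out; python3 go.py .4741 -.1697 .082 26.5
```

```text
foot top 22793 s [-0.1195 -0.1183  0.005 ]
tcp s,t -0.010496379719112018 0.0006798307274177913 0.08689546848588861
board z 0.047 12 t [0.0003 0.0029 0.0059] s [-0.0576 -0.0575 -0.0575]
board z 0.067 100 t [-0.006   0.0002  0.0058] s [-0.0576 -0.0574  0.0457]
board z 0.087 503 t [-0.0181  0.0002  0.0194] s [-0.0575 -0.0215  0.0454]
board z 0.107 1815 t [-0.0187 -0.0005  0.0201] s [-0.0575 -0.0204 -0.0012]
board z 0.127 1492 t [-0.0134  0.0023  0.016 ] s [-0.0575 -0.0176  0.0009]
R [[-0.895, -0.442, -0.056], [-0.442, 0.897, -0.015], [0.057, 0.011, -0.998]]
top edge z 0.13979 slope -0.0033 1442
end-edge slope ds/dz [ 0.0009 -0.0575] 578
t 17.93 p [ 0.4553 -0.1791  0.0869] ang -153.75 w 0.0171 F [-1.  -0.2  0.4]
shift shares total [-0.0532  0.0002  0.0092] spin share -0.0007
```

Request:
move_arm:
  deltas:
    - [[0.005, 0.002, 0.008], 0, -0.6]
    - [[0, 0, 0], 0, -1]
    - [[0, 0, 0], 0, -1]
    - [[0, 0, 0], 0, -1]
    - [[0, 0, 0], 0, -1]
    - [[0, 0, 0.005], 0, -1]
    - [[0.025, 0, 0.006], 0, -1]
    - [[0.025, 0, 0.006], 0, -1]
  force: 40

```text
time: 18.92
tcp_pos: [0.4393, -0.189, 0.0839]
ee_rot: [[-0.895, -0.443, -0.043], [-0.443, 0.896, -0.018], [0.047, 0.002, -0.999]]
ft_force: [2.0, 1.1, 2.4]
gripper_width: 0.0077
```

```bash
python3 look.py pics/w15.png|grep -v out; python3 go.py .4741 -.1697 .082 26.5
```

```text
foot top 20536 s [-0.1193 -0.1183 -0.0007]
tcp s,t -0.029304518046820768 -0.0010335348180937458 0.08393682161107097
board z 0.064 75 t [-0.0035  0.0005  0.0039] s [-0.0733 -0.0731 -0.0728]
board z 0.084 322 t [-0.0156  0.0004  0.0154] s [-0.0737 -0.0406 -0.0361]
board z 0.104 1556 t [-0.017   0.0002  0.0169] s [-0.0739 -0.0368 -0.0355]
board z 0.124 857 t [-0.0136 -0.0003  0.012 ] s [-0.0742 -0.0394 -0.0191]
R [[-0.895, -0.443, -0.043], [-0.443, 0.896, -0.018], [0.047, 0.002, -0.999]]
top edge z 0.13991 slope 0.0222 1400
end-edge slope ds/dz [-0.019  -0.0718] 683
t 18.98 p [ 0.4384 -0.1895  0.0837] ang -153.71 w 0.0078 F [3.1 0.8 7.4]
shift shares total [-0.1021  0.0049 -0.0006] spin share -0.0006
```

Request:
move_arm:
  deltas:
    - [[0, 0.002, -0.003], 0, -1]
    - [[0, 0, 0], 0, -1]
    - [[-0.025, 0.001, -0.0012], 0, -1]
    - [[-0.025, 0, -0.0012], 0, -1]
    - [[0, 0, 0], 0, -1]
  force: 100

```text
time: 19.6
tcp_pos: [0.4567, -0.178, 0.084]
ee_rot: [[-0.895, -0.443, -0.046], [-0.443, 0.897, -0.017], [0.049, 0.005, -0.999]]
ft_force: [0.1, 0.3, 0.1]
gripper_width: 0.0069
```

```bash
python3 look.py pics/w16.png|grep -v out; python3 go.py .4741 -.1697 .082 26.5
```

```text
foot top 24796 s [-0.1196 -0.1182  0.0146]
tcp s,t -0.008790052558647163 0.0010135087062605546 0.084018026260886
board z 0.064 77 t [-0.0056  0.0022  0.006 ] s [-0.0528 -0.0526  0.0448]
board z 0.084 340 t [-0.0131  0.0015  0.0171] s [-0.0531 -0.02    0.0452]
board z 0.104 1529 t [-0.0146  0.0021  0.0185] s [-0.0534 -0.0161 -0.0149]
board z 0.124 695 t [-0.0109  0.0017  0.0143] s [-0.0536 -0.019   0.0002]
R [[-0.895, -0.443, -0.046], [-0.443, 0.897, -0.017], [0.049, 0.005, -0.999]]
top edge z 0.13997 slope 0.0188 1541
end-edge slope ds/dz [-0.016  -0.0516] 693
t 19.65 p [ 0.4564 -0.1782  0.084 ] ang -153.7 w 0.007 F [-0.9  0.7 -0.5]
shift shares total [-0.0493 -0.0007  0.0025] spin share -0.0006
```

Request:
move_arm:
  deltas:
    - [[-0.036, 0, -0.0018], 0, -1]
    - [[-0.02, 0, -0.001], 0, -1]

```text
time: 19.9
tcp_pos: [0.4742, -0.1695, 0.084]
ee_rot: [[-0.896, -0.441, -0.056], [-0.441, 0.897, -0.021], [0.059, 0.006, -0.998]]
ft_force: [-35.1, -14.0, 17.7]
gripper_width: 0.0069
```

```bash
python3 -c "from h import *;cam('top');cam('top')"; python3 look.py pics/w17.png|grep -v out; python3 go.py .4741 -.1697 .082 26.5
```

```text
foot top 25974 s [-0.1139 -0.1122  0.018 ]
tcp s,t 0.010527542175942048 0.0007800515752535944 0.08386518154493808
board z 0.064 85 t [-0.0057  0.0025  0.0088] s [-0.0339 -0.0338  0.056 ]
board z 0.084 447 t [-0.0133  0.0019  0.0165] s [-0.0339  0.0031  0.0565]
board z 0.104 1513 t [-0.0149  0.0015  0.0183] s [-0.0339  0.0034  0.0047]
board z 0.124 718 t [-0.0106  0.0024  0.0152] s [-0.0339  0.0008  0.02  ]
R [[-0.896, -0.441, -0.056], [-0.441, 0.897, -0.02], [0.059, 0.006, -0.998]]
top edge z 0.14039 slope -0.0017 1556
end-edge slope ds/dz [ 0.0004 -0.0339] 710
t 20.05 p [ 0.4741 -0.1696  0.0839] ang -153.79 w 0.007 F [-14.8  -4.8   8.5]
shift shares total [-0.0002 -0.0003  0.0047] spin share -0.0008
```

```bash
python3 - <<'E'
from h import *
e=np.array([np.cos(np.radians(26.6)),np.sin(np.radians(26.6))]);n=np.array([-e[1],e[0]]);C=np.array([.465,-.175])
for nm in("wrist","scene","top"):
    c=cam(nm);X=cloud(c).reshape(-1,3);q=X[:,:2]-C;s=q@e;t=q@n;z=X[:,2]
    f=(abs(z-.04)<.005)&(abs(abs(t-.001)-.026)<.005)&(abs(s+.02)<.04); k=(abs(t-.0015)<.003)&(abs(z-.139)<.006)&(s>-.033)&(s<-.012)
    b=(abs(z-.092)<.006)&(abs(t-.001)<.02)&(s>.06)&(s<.11); g=(abs(z)<.006)&(abs(t)>.04)&(abs(t)<.09)&(abs(s)<.1)
    for a,m in(("foot .04",f),("boardtop .14",k),("block .092",b),("table",g)): print(nm,a,m.sum(),np.median(z[m]).round(5) if m.any() else None)
    if nm=="scene":cv2.imwrite("pics/s9.png",cv2.resize(c["frame"][205:290,140:280],None,fx=5,fy=5,interpolation=cv2.INTER_CUBIC))
E
python3 go.py .4741 -.1697 .082 26.5
```

```text
wrist foot .04 5490 0.03977
wrist boardtop .14 1805 0.14042
wrist block .092 0 None
wrist table 37244 -0.00024
scene foot .04 128 0.03997
scene boardtop .14 12 0.1404
scene block .092 290 0.09174
scene table 1620 -3e-05
top foot .04 96 0.03901
top boardtop .14 15 0.14006
top block .092 170 0.09123
top table 902 -0.00105
t 20.2 p [ 0.4741 -0.1696  0.0839] ang -153.81 w 0.0069 F [-13.3  -4.9   6.5]
shift shares total [-0.0002 -0.0003  0.0047] spin share -0.0009
```

View pics/s9.png

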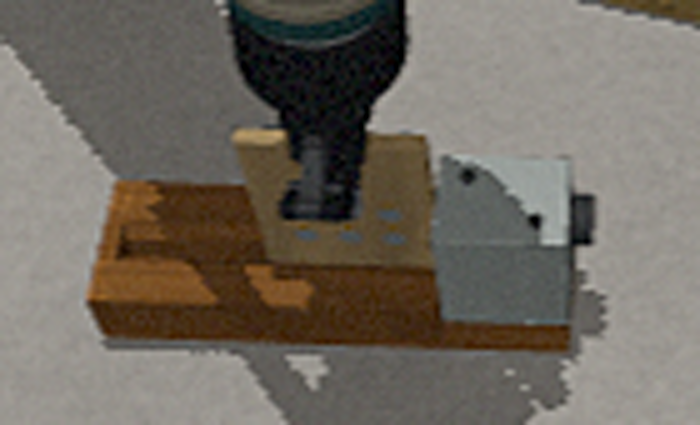

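The board is flush with the stop: its end edge slopes 0.0004 and it sits at the home position (s about -34 mm). Its top reads about 0.5 mm high, so one gentle seating row with the push kept on.

Request:
move_arm:
  deltas:
    - [[-0.006, 0, 0.004], 0, -1]

```text
time: 20.32
tcp_pos: [0.4741, -0.1699, 0.0832]
ee_rot: [[-0.896, -0.44, -0.061], [-0.44, 0.898, -0.022], [0.065, 0.007, -0.998]]
ft_force: [-22.5, -3.9, 20.9]
gripper_width: 0.0069
```

```bash
python3 -c "from h import *;cam('top');cam('top')"; python3 look.py pics/w18.png|grep -v out; python3 go.py .4741 -.1697 .082 26.5
```

```text
foot top 26130 s [-0.1141 -0.1126  0.018 ]
tcp s,t 0.010456566645107503 0.0005288690870897745 0.083188274449259
board z 0.063 81 t [-0.0065  0.0018  0.0088] s [-0.0339 -0.0338  0.0559]
board z 0.083 436 t [-0.0134  0.0019  0.0163] s [-0.0339  0.0029  0.0565]
board z 0.103 1511 t [-0.0151  0.0016  0.0181] s [-0.0338  0.0033  0.0047]
board z 0.123 726 t [-0.0115  0.0032  0.0151] s [-0.0338  0.0009  0.0204]
R [[-0.896, -0.44, -0.061], [-0.44, 0.898, -0.022], [0.065, 0.007, -0.998]]
top edge z 0.13975 slope -0.0055 1548
end-edge slope ds/dz [ 0.0014 -0.0339] 702
t 20.48 p [ 0.4741 -0.1699  0.0832] ang -153.86 w 0.0067 F [-19.1  -4.9  13.1]
shift shares total [-0.0003  0.0003  0.003 ] spin share -0.001
```

```bash
python3 -c "
from bench import job
print(job.hand_in())"
```

```text
the job is handed in; nothing more can be done
None
```

The tall board is in the foot's slot, on its floor, and pressed against the stop block. The arm still held it there, gripped at 100 N, when I handed in at about 20.5 s of the 45 s allowed.

**Last checks**
- **On the floor:** the board's top reads 139.75 mm, matching the 139.8 mm I read when it stood free on the floor (nominal 140).
- **Against the stop:** its far edge sits at the home position within about 1 mm. I worked that out from the near edge and the board's width.
- **Upright:** its end edge leans 0.0014 rad, against 0.0009 when standing free.
- **Pressed:** the push is about 20 N along the slot and 13 N down. The spring accounts for at most 6.5 N of the slot push.

**What went wrong on the way**
- **Leaning board:** three presses against the stop left the board leaning 0.5 to 4.5°, because the tool tilted or the floor held the lower corner. Each time I backed off, briefly opened the fingers so the board settled flat in the slot, and gripped it again. Before the final push I dragged it back along the floor, so its bottom met the stop first.
- **Tool tilt:** the tool ended about 3.7° off vertical, but the board itself stayed upright.
- **Peak force:** the highest wrist force I saw was about 88 N at the third press, when the board struck the stop. Readings came only at the end of each call, so a short spike between them could be higher.

I did not re-measure the low board or the bystanders at the end. No move was aimed near them at their height.

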